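# Park the turntable's locking plunger

## Robot

A 7-joint arm with a two-finger parallel gripper is mounted at the origin on a cart in front of the work surface, level with it; the furniture and walls round the work are solid. World frame = base frame: x ahead of the robot, y to its left, z up, the work surface at z = 0. Lengths are in mm, angles in degrees, forces in N, time in s.
With the tool pointing down it reaches from about 400 to 900 mm from the base axis. Payload 5.5 kg.
Tool frame: the origin (TCP) lies between the finger pads; the fingertips stand 25 mm ahead of it and the grasp point (between the pads) lies 6 mm ahead of it; x points along the fingers, y is the direction in which the jaws open and shut, and the axes are right-handed (so a half turn about x gives the same grasp; the last joint's range is limited). The gripper opens to 92 mm and grips with 3 to 60 N. Pads are 19 mm wide; open, the fingers measure 130 mm over their backs; the gripper's body (75 mm by 190 mm) begins 47 mm behind the grasp point.
Start: joints at [86.012, 28.699, -24.465, 88.831, 12.651, 65.22, -12.049], TCP at [212.381, -614.324, 251.729] pointing down, gripper open.
Joint ranges: [-164.97, 164.97], [-17.58, 116.51], [-87.97, 89.64], [11.32, 138.91], [-80.73, 260.73], [10.89, 115.49], [-147.41, 147.41]. Speed limits (degrees/s): [147.25, 147.25, 180, 180, 180, 180, 180].

## Interface

Orientations are given as [roll, pitch, yaw] about the fixed x, y, z axes, in that order (R = Rz(yaw) Ry(pitch) Rx(roll)).
In Python, from cell import arm gives the robot as it stands. The module is installed in compiled form; this text tells all that it offers.
- The arm moves only by the tool carry_out, never from a script. Its argument "rows" is a list of rows, each a list of 3 entries, a list of its own where there are three numbers: the turn, a rotation vector about the tool's x, y, z in degrees, then the shift along the tool's x, y, z in m, then the opening, from 0 (shut) to 1 (fully open). A call has 1 to 8 rows; each row shifts and turns the commanded pose from where the row before left it, along the tool's axes as they then stand; what a row does not reach is not made up. A row lasts 1/8 s, in which the tool goes at most 62.5 mm and 10.7 degrees, less where a joint would pass 70% of its speed; a pose out of reach is approached as far as the arm can. A call with a gripper value outside its range is refused whole. The fingers move at their own pace and stop on an object; the grip force is fixed at half the most. Time passes only in rows, so rows that do not move let the fingers close. It gives the time, the measured TCP pose, the force and the opening at its end, in the units of the state.
- arm.observe(): the state, without advancing time (a new reading comes with each control period).
- arm.capture(name): name is "scene" or "top"; returns the picture (400x640x3 uint8, red, green, blue); there is no depth.
- arm.camera_model(name): a dict with "intrinsics" (3x3 intrinsics, pixels), "k1" (the pictures are not rectified: a ray, as slopes to the right and down, at radius r is drawn at 1 + k1 r^2 times it, then the intrinsics apply), "world_to_cam" (4x4, takes a point from world to camera coordinates). Camera axes: x right, y down, z forward; pixel columns grow to the right and rows downward; lengths in mm; the calibration is good to about 2 mm. A picture is of the moment at which its call begins. camera_model takes no time and is no camera call.
- arm.job_done(): hands the job in, once; it reports no verdict.
The state is a dict: "time_s": time; "joint_pos": joint angles; "joint_vel": joint speeds; "joint_torque": joint torques, N m; "ee_pos": TCP position; "tcp_rot": TCP orientation; "wrist_force": force on the tool from outside, world axes, zero at the start; "torque": the same for the moment, N m; "grip_width": finger opening in mm.
Only numpy, scipy, OpenCV 4.12 (cv2) and the standard library are available. Lean on these libraries where they do the work, as an engineer would, in place of code of your own. Each camera call takes 0.05 s, during which the arm holds its last target.

## Task

Unlock the round vial turntable so that it can be turned for loading: pull up the bar knob of its spring plunger, twist it about a sixth of a turn (60 degrees, either way) and let it down into its rest notch, so that it stays retracted when you let go. Leave the plunger of the straight vial slide on the other stand locked as it is.

Things in the scene. Friction and masses are not known exactly. Their poses are not given: they have to be found in the camera images.
- dial_stand: Stand fixed on the bench: steel foot 58 x 90 (10 to 40 mm thick, so the stand's height varies), pedestal, and on top, 162 mm above this origin, a round aluminium turntable plate 74 across with three empty round vial seats. Origin: on the plunger axis, 10 mm below the foot's top; x roughly away from the robot; turntable centre 31 mm along +y (robot's left). It may be the left or the right stand.
- dial_knob (a point): Centre of the black bar knob (30 long, 12 wide, 24 high, upright) of the turntable's plunger, 212 to 242 mm above the bench when locked. y axis along the bar, x across its width, z up. Underside 12 mm below this point, on a stem 11 across. Under it a toothed steel collar 38 across, its top 23 mm below this point when locked: keep fingertips above it. The bar's sides and ends are clear.
- dial_pull (a joint): Lift of the turntable's plunger, m: 0 locked (down), 0.020 upper stop. A spring pulls it down with 5 N at 0 and 8 N at the top. A cross pin under the knob lies in a deep slot of the collar; it clears the collar's teeth above 0.015, and parked in a rest notch it stands at about 0.011.
- dial_twist (a joint): Turn of the knob about the vertical, rad, counter-clockwise from above positive: near 0 when locked (bar points at the turntable's centre; turns only when pulled above 0.015); rest notches at +1.05 and -1.05, end stops at +1.4 and -1.4. Rounded teeth guide the pin into a notch from 10 degrees off.
- slide_pull (a joint): Lift, m, of the plunger on the other stand, 105 to 125 mm to the left or right of the first (axis to axis): like pedestal, same plunger and knob, but with a straight rectangular vial carriage (64 x 66 mm) in place of the round plate. 0 locked; it is to stay locked.

How it is judged (in metres and radians):
At the end, for the whole second after the job is handed in: The turntable's plunger stands retracted by itself in one of its rest notches (lift 8.5 to 13.5 mm, turned 0.8 to 1.3 rad either way), at rest; the slide's plunger is still down (within 3 mm) (value of joint dial_pull between 0.0085 and 0.0135 m and (value of joint dial_twist between 0.8 and 1.3 rad or value of joint dial_twist between -1.3 and -0.8 rad) and velocity of joint dial_pull between -0.01 and 0.01 m/s and value of joint slide_pull below 0.003 m); the robot touches nothing.
It fails at once if the plunger of the straight slide is pulled up by more than 6 mm (value of joint slide_pull above 0.006 m).
It also fails if it takes over 32 s, if anything falls off the work surface, if the arm or the gripper's body presses on something with over 40 N, if the wrist force passes 120 N, or if a joint passes its speed limit or range.

## Working session

There is one attempt and no reset: what is moved stays moved. The work goes in short steps, Python scripts to look and compute and a tool call to move; the robot and the scene stay as the last step left them, time stands still between calls to the robot, and variables do not carry over. Pictures are saved under pics/ and viewed, and the job is handed in when it is done.

Besides the shell and the picture viewer there is one more tool, called after "Emit:" by a JSON object that holds its "op" and its "data", one argument or row to a line. carry_out: Moves the arm, as the interface text tells. Its arguments: {"type":"object","properties":{"rows":{"type":"array"}},"required":["rows"]}

```bash
mkdir -p pics; python3 - <<'E'
from cell import arm
import cv2
for n in("scene","top"):
    cv2.imwrite(f"pics/{n}0.png",arm.capture(n)[:,:,::-1]); m=arm.camera_model(n); print(n,m)
s=arm.observe(); print(s)
E
```

```text
scene {'intrinsics': array([[438.38261526,   0.        , 310.29862075],
       [  0.        , 438.38261526, 199.95934294],
       [  0.        ,   0.        ,   1.        ]]), 'k1': -0.0010042148914041677, 'world_to_cam': array([[-6.90508381e-01, -7.23132418e-01,  1.66637930e-02,
         2.90820925e+02],
       [-5.38874311e-01,  4.98922186e-01, -6.78742314e-01,
         3.42640423e+02],
       [ 4.82506634e-01, -4.77656947e-01, -7.34187435e-01,
         7.70290956e+02],
       [ 0.00000000e+00,  0.00000000e+00,  0.00000000e+00,
         1.00000000e+00]])}
top {'intrinsics': array([[495.27953632,   0.        , 313.99420672],
       [  0.        , 495.27953632, 197.07860039],
       [  0.        ,   0.        ,   1.        ]]), 'k1': -0.06878136764302512, 'world_to_cam': array([[ 3.01921400e-03, -9.99736872e-01,  2.27391912e-02,
        -4.09264746e+00],
       [-9.83296571e-01, -7.10627044e-03, -1.81871807e-01,
         4.85028387e+02],
       [ 1.81985543e-01, -2.18102589e-02, -9.83059294e-01,
         9.35696912e+02],
       [ 0.00000000e+00,  0.00000000e+00,  0.00000000e+00,
         1.00000000e+00]])}
{'time_s': 0.1, 'joint_pos': array([ 86.01140935,  28.74908032, -24.45476126,  88.88398561,
        12.65042198,  65.21885697, -12.04888635]), 'joint_vel': array([ 0.02309015, -0.08262189, -0.04572491, -0.1680866 ,  0.00909916,
       -0.02790396, -0.0010339 ]), 'joint_torque': array([-1.06581862e-02, -5.67876256e+01, -5.83805323e+00, -2.79914171e+01,
       -6.89812680e-02,  2.41223420e-02,  5.58446959e-05]), 'ee_pos': array([ 212.14128672, -613.80324842,  250.7865842 ]), 'tcp_rot': array([-92.73542085,  89.9011908 , 106.33652154]), 'wrist_force': array([-0.11452122, -0.23541378, -0.44929353]), 'torque': array([ 0.01385712, -0.00181626, -0.05090002]), 'grip_width': 91.77805354861977}
```

View pics/scene0.png

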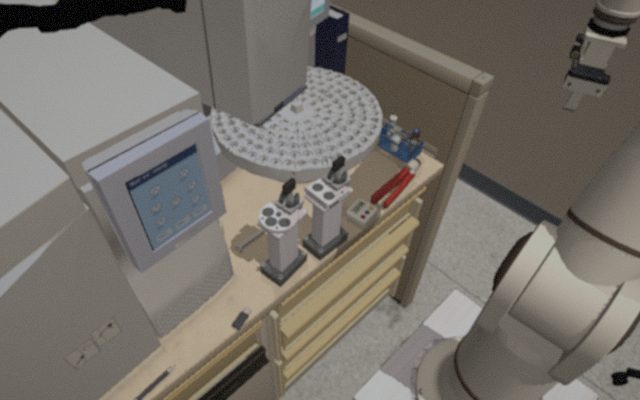

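View pics/top0.png

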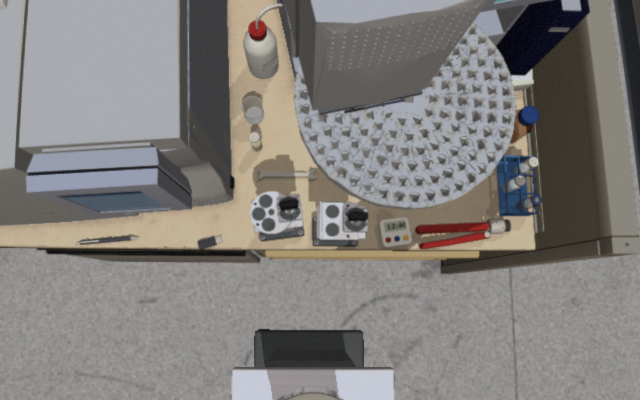

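The round turntable is the left stand (top view ~ (275,212)), with its knob at ~(289,206). The slide is on the right, with its knob at ~(356,216). I'll zoom in on both.

```bash
python3 - <<'E'
import cv2
a=cv2.imread("pics/top0.png")[180:255,235:385]
b=cv2.imread("pics/scene0.png")[145:285,240:370]
cv2.imwrite("pics/t1.png",cv2.resize(a,None,fx=5.3,fy=5.3,interpolation=cv2.INTER_CUBIC))
cv2.imwrite("pics/s1.png",cv2.resize(b,None,fx=4.2,fy=4.2,interpolation=cv2.INTER_CUBIC))
E
```

```text
(no output)
```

View pics/t1.png

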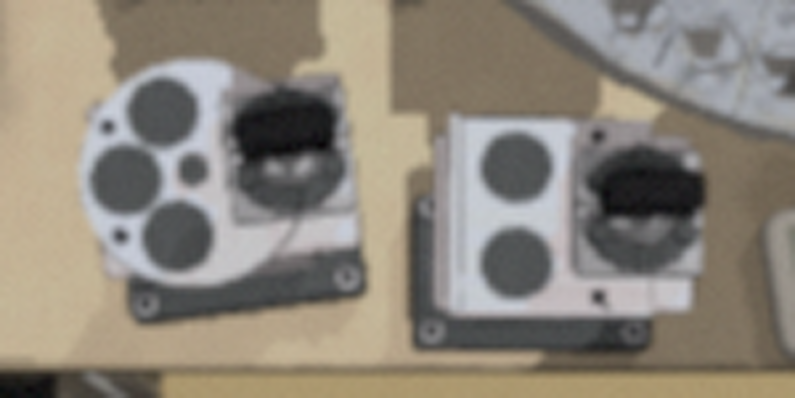

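View pics/s1.png

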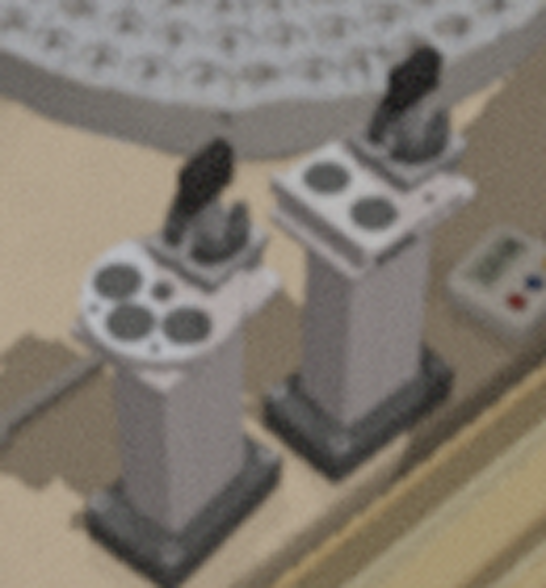

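```bash
cat > h.py <<'E'
import numpy as np, cv2
from scipy.optimize import least_squares
def proj(m,P):
    P=np.atleast_2d(P); W=m["world_to_cam"]; c=P@W[:3,:3].T+W[:3,3]; s=c[:,:2]/c[:,2:]
    s=s*(1+m["k1"]*(s**2).sum(1,keepdims=True)); K=m["intrinsics"]; return s@K[:2,:2].T+K[:2,2]
def box(p,yaw,h=(6,15,12)):
    g=np.array(np.meshgrid([-1,1],[-1,1],[-1,1])).reshape(3,-1).T*h
    c,s=np.cos(yaw),np.sin(yaw); return g@np.array([[c,-s,0],[s,c,0],[0,0,1]]).T+p
E
python3 - <<'E'
from h import *
from cell import arm
M={n:arm.camera_model(n) for n in("scene","top")}
S={"dial":{"top":(277,195,303,214),"scene":(279,176,297,198)},"slide":{"top":(343,205,371,224),"scene":(329,152,347,176)}}
for k,d in S.items():
    tgt={}
    for n,(a,b,c,e) in d.items():
        im=cv2.imread(f"pics/{n}0.png").max(2)[b:e,a:c].astype(float)
        mk=(im<52).astype(np.uint8); nn,lab,st,cen=cv2.connectedComponentsWithStats(mk)
        i=1+np.argmax(st[1:,4]); print(k,n,st[i],cen[i]+[a,b])
        tgt[n]=(lab==i,(a,b))
        for r in im.astype(int): print(' '.join('%3d'%v for v in r))
E
```

```text
dial top [  2   3  19  13 176] [288.21022727 203.82954545]
207 184 152 149 149 145 143 134 124 111 108 110 127 137 138 142 141 142 137 135 133 128 161 190 196 194
189 170 152 147 146 143 143 135 127 109  82  82 100 110 115 124 132 131 122 114 114 130 155 181 194 195
154 150 140 137 133 129 121 105  92  82  60  58  58  59  69  85  92  96  99 108 115 143 152 172 191 196
147 139 126 115 106  93  75  65  53  51  54  56  49  51  53  60  60  64  74  93 114 147 159 173 194 196
150 134 115 104  85  69  57  54  47  43  46  48  43  43  42  47  44  40  46  64  94 132 151 173 194 194
164 144 109  87  63  53  45  43  39  37  36  30  29  31  32  29  27  31  31  36  61  99 133 170 195 195
161 140  90  58  41  38  30  28  29  24  24  28  28  27  31  31  27  30  31  28  46  82 129 174 191 196
148 124  69  33  28  25  23  24  31  28  30  26  33  29  34  29  31  31  30  31  36  80 135 169 185 194
127  98  51  30  30  32  31  26  29  26  30  32  28  29  34  29  32  32  30  31  41  96 147 154 171 192
115  83  43  28  29  34  30  31  31  30  33  30  32  30  32  32  32  29  31  26  46 107 146 145 166 191
1
[... 5857 characters left out ...]
  32  38  39  39  41  40  42  55  71  89 109 120 122
128 118  97  60  38  39  43  40  40  35  39  56  77 100 115 119 119 124
120 103  71  37  37  34  38  38  36  41  56  80 109 114 120 125 120 119
106  86  49  34  35  33  46  30  45  55  80 103 116 120 127 120 119 120
102  71  54  51  33  28  32  46  64  78  93 109 123 125 119 111 112 114
 87  67  55  47  35  48  45  70  87  94 106 115 128 117 105  94  93 109
 75  64  58  50  55  54  69  79 100 104 106 122 125 114  93  74  90 108
 64  59  59  51  59  63  81  95  95 107 105 114 118  99  82  69  79  98
 60  57  57  70  74  81  82  91 104 104 109 114  96  84  74  72  77 100
 60  58  62  78  83  85  83  98  99 106 111 108  92  81  67  75  79  98
```

```bash
cat > fit.py <<'E'
from h import *
from cell import arm
from scipy.optimize import differential_evolution
M={n:arm.camera_model(n) for n in("scene","top")}
def fit(files,rois,guess,T,fixyaw=None,zr=(205,250)):
    D={}
    for n,f in files.items():
        a,b,c,e=rois[n]; im=cv2.imread(f).max(2)[b:e,a:c].astype(float)
        D[n]=(np.clip(T[n]-cv2.resize(im,None,fx=6,fy=6,interpolation=cv2.INTER_CUBIC),-35,20),a,b)
    def cost(p):
        s=0
        for n,(w,a,b) in D.items():
            q=(proj(M[n],box(p[:3],p[3]))-[a,b]+.5)*6-.5
            mk=np.zeros(w.shape,np.uint8); h=cv2.convexHull(np.round(q*16).astype(np.int32)); cv2.fillConvexPoly(mk,h,1,shift=4)
            s-=(w*mk).sum()/36
        return s
    x,y=guess
    return differential_evolution(cost,[(x-30,x+30),(y-30,y+30),zr,(-.4,.4)],seed=1,tol=1e-6,maxiter=200)
E
python3 - <<'E'
from fit import *
F={n:f"pics/{n}0.png" for n in M}
S={"dial":{"top":(270,190,308,220),"scene":(272,170,302,204)},"slide":{"top":(338,200,376,230),"scene":(322,146,352,180)}}
def inv(uv,z):
    return least_squares(lambda p:proj(M["top"],[p[0],p[1],z])[0]-uv,[450,0]).x
for k,uv in (("dial",(288.5,203.5)),("slide",(356.5,215.5))):
    g=inv(uv,227); 
    for T in ({"top":44,"scene":60},{"top":50,"scene":68}):
        r=fit(F,S[k],g,T); p=r.x; print(k,g,p[:3],np.degrees(p[3]),r.fun,{n:proj(M[n],p[:3])[0].round(1) for n in M})
# foot bolts, z~foot top
E
```

```text
dial [440.52754384  43.17435217] [441.23845493  43.55187129 217.84219059] 19.532800836378495 -1909.2207055777794 {'scene': array([287.5, 188.3]), 'top': array([288.4, 204. ])}
dial [440.52754384  43.17435217] [440.94800904  43.53490897 218.48000793] 19.566802029939566 -3668.1928219034303 {'scene': array([287.6, 188.2]), 'top': array([288.4, 204.1])}
slide [421.82702252 -65.5781069 ] [423.23893918 -67.62542002 216.9437547 ] 9.261650587899366 -1939.9510464375967 {'scene': array([336.7, 165.6]), 'top': array([357.1, 215.5])}
slide [421.82702252 -65.5781069 ] [423.0037712  -67.46241405 217.46414612] 6.671240422327842 -3551.1069800277455 {'scene': array([336.8, 165.5]), 'top': array([357. , 215.6])}
```

```bash
python3 - <<'E'
from fit import *
F={n:f"pics/{n}0.png" for n in M}
def inv(n,uv,z):
    return least_squares(lambda p:proj(M[n],[p[0],p[1],z])[0]-uv,[450,0]).x
o=lambda u,v:((u+.5)/5.3-.5+235,(v+.5)/5.3-.5+180)
os=lambda u,v:((u+.5)/4.2-.5+240,(v+.5)/4.2-.5+145)
for z in(165,168,172):
    print(z,inv("top",o(194,171),z),inv("scene",os(161,291),z))
for z in(10,16,22):
    a,b=inv("top",o(147,303),z),inv("top",o(347,279),z);d=a-b; print("foot",z,a,b,np.degrees(np.arctan2(-d[0],d[1])),np.hypot(*d))
    a,b=inv("top",o(431,331),z),inv("top",o(636,331),z);d=a-b; print("footS",z,np.degrees(np.arctan2(-d[0],d[1])),np.hypot(*d))
S={"top":(270,190,308,220),"scene":(272,170,302,204)}
for T in(36,40,44): 
    r=fit({"top":F["top"]},S,(441,43.5),{"top":T},zr=(214,222)); print(r.x,np.degrees(r.x[3]))
for T in(50,60): 
    r=fit({"scene":F["scene"]},S,(441,43.5),{"scene":T},zr=(214,222)); print(r.x,np.degrees(r.x[3]))
E
```

```text
165 [436.36014958  74.5958221 ] [442.283129    68.32302811]
168 [435.89865125  74.40072246] [440.23699334  69.94161715]
172 [435.28332013  74.1405896 ] [437.50881246  72.09973583]
foot 10 [409.25024614 101.63893611] [418.90228168  25.5827511 ] 7.232553246148007 76.66619247511453
footS 10 0.2628540860345297 78.2389700265043
foot 16 [408.63353952 101.14677055] [418.22755561  25.54776771] 7.232553246149242 76.20534348599416
footS 16 0.262854086035786 77.76866689702238
foot 22 [408.0168329 100.654605 ] [417.55282953  25.51278433] 7.232553246147854 75.74449449687779
footS 22 0.26285408603418026 77.29836376754409
[4.41851880e+02 4.40029846e+01 2.14010434e+02 1.69366844e-01] 9.704005347976633
[4.41836087e+02 4.37321821e+01 2.14021050e+02 1.68468224e-01] 9.652518243566346
[4.41842637e+02 4.39987864e+01 2.14009210e+02 1.68401349e-01] 9.648686545997997
[4.11358830e+02 1.52370764e+01 2.20660417e+02 4.00788408e-03] 0.22963484232553133
[4.44159646e+02 3.97162199e+01 2.14001078e+02 3.98458417e-01] 22.829985608093917
```

```bash
python3 - <<'E'
import cv2
a=cv2.imread("pics/top0.png");b=cv2.imread("pics/scene0.png")
cv2.imwrite("pics/t2.png",cv2.resize(a[0:300,440:640],None,fx=2,fy=2,interpolation=cv2.INTER_CUBIC))
cv2.imwrite("pics/t3.png",cv2.resize(a[0:260,0:400],None,fx=2,fy=2,interpolation=cv2.INTER_CUBIC))
cv2.imwrite("pics/s2.png",cv2.resize(b[0:300,60:460],None,fx=2,fy=2,interpolation=cv2.INTER_CUBIC))
E
```

```text
(no output)
```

View pics/t2.png

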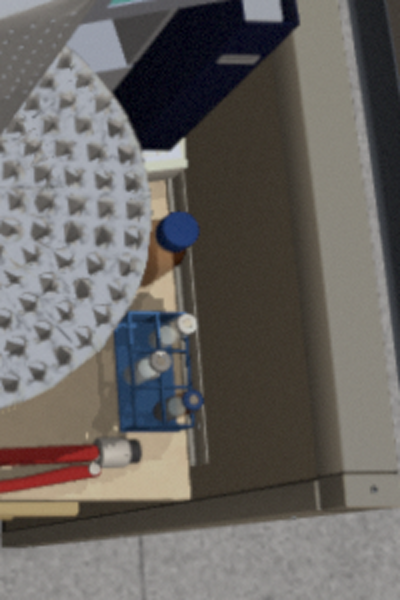

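View pics/t3.png

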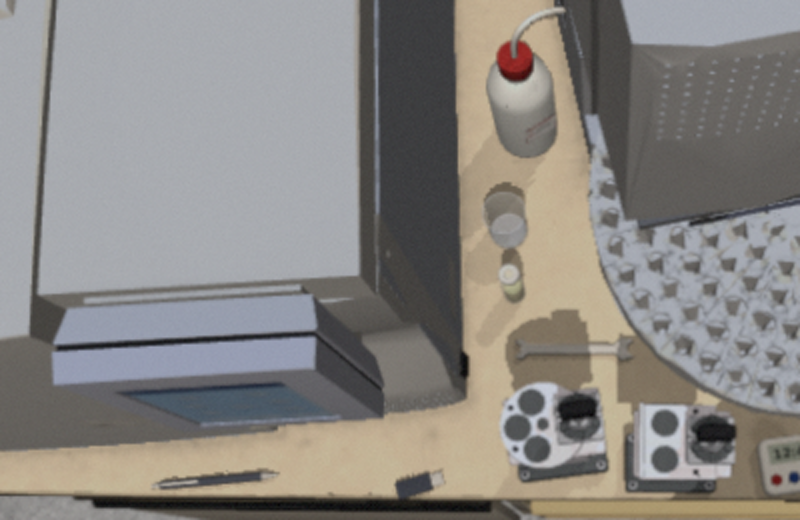

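View pics/s2.png

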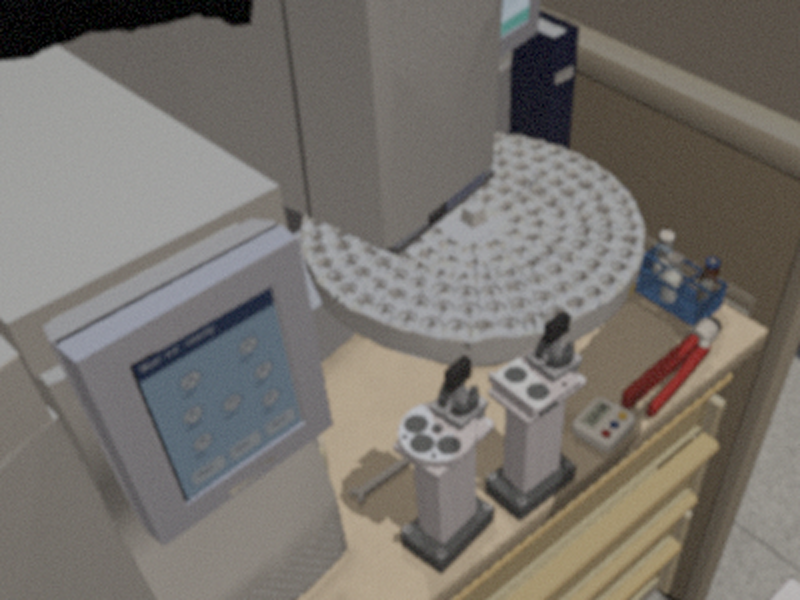

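```bash
python3 - <<'E'
from fit import *
def tri(a,b):
    r=least_squares(lambda p:np.r_[proj(M["top"],p)[0]-a,proj(M["scene"],p)[0]-b],[450,0,100.]); return r.x.round(),abs(r.fun).max().round(1)
for nm,a,b in(("fence corner in",(599,241),(470,92)),("fence corner out",(640,243),(490,80)),("instr bottom front",(320,111),(256,124)),("mon bot right",(191.5,207.5),(225,213)),("mon top right",(157,168),(204,117)),("dial knob",(288.4,204),(287.6,188.2)),("plate ctr",(271.6,212.3),(278.3,214.3)),("slide",(357,215.5),(336.7,165.5))):
    print(nm,*tri(a,b))
for n in M:
    W=M[n]["world_to_cam"]; print(n,-W[:3,:3].T@W[:3,3])
E
```

```text
fence corner in [ 381. -466.  227.] 0.1
fence corner out [ 376. -535.  231.] 1.4
instr bottom front [587.  -5. 256.] 0.7
mon bot right [425. 187. 275.] 0.1
mon top right [440. 187. 451.] 3.2
dial knob [441.  44. 218.] 0.1
plate ctr [434.  73. 175.] 0.2
slide [423. -67. 217.] 0.0
scene [ 13.78391136 407.2859557  793.25631534]
top [ 306.6557966    19.76296419 1008.15159784]
```

```bash
python3 - <<'E'
from fit import *
from scipy.spatial.transform import Rotation as Ro
s=arm.observe(); R=Ro.from_euler("xyz",s["tcp_rot"],degrees=True).as_matrix(); print(R.round(3))
out=[]
for z,(u,v) in((218,(288.4,204)),(224,(288.4,204))):
    p=least_squares(lambda p:proj(M["top"],[p[0],p[1],z])[0]-(u,v),[450,0]).x; print(z,p)
    row=[]
    for n,(a,b,c,e) in(("top",(270,190,308,222)),("scene",(270,168,308,200))):
        im=cv2.resize(cv2.imread(f"pics/{n}0.png")[b:e,a:c],None,fx=10,fy=10,interpolation=cv2.INTER_CUBIC)
        im=np.clip(im.astype(float)*1.6,0,255).astype(np.uint8)
        q=(proj(M[n],box(np.r_[p,z],np.radians(8)))-[a,b]+.5)*10-.5
        cv2.polylines(im,[cv2.convexHull(q.astype(np.int32))],True,(0,0,255),1)
        q=(proj(M[n],box(np.r_[p,z+12],np.radians(8),(6,15,0)))-[a,b]+.5)*10-.5
        cv2.polylines(im,[cv2.convexHull(q.astype(np.int32))],True,(0,255,0),1)
        row.append(im)
    out.append(np.hstack(row))
o=np.vstack(out); cv2.imwrite("pics/ov.png",cv2.resize(o,(712,600)))
E
```

```text
[[-0.     0.327 -0.945]
 [ 0.002 -0.945 -0.327]
 [-1.    -0.002 -0.   ]]
218 [441.24855961  43.59562182]
224 [440.22653222  43.41464902]
```

View pics/ov.png

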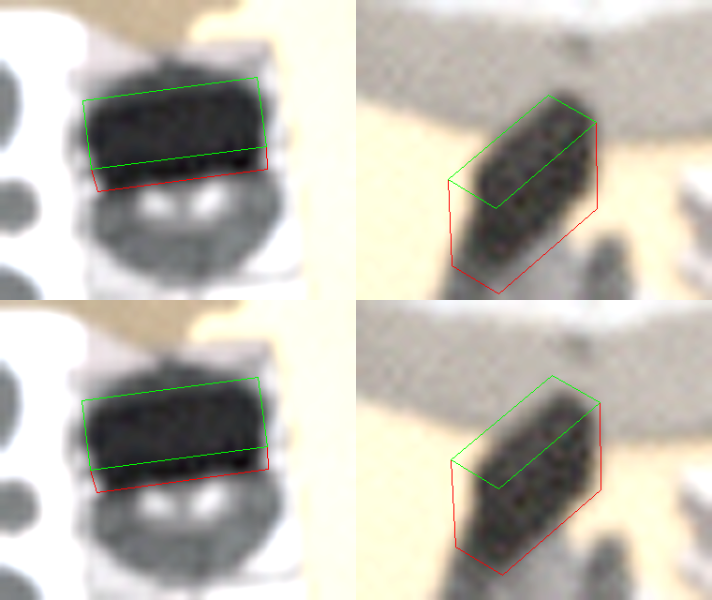

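Emit:
{"op": "carry_out", "data": {
  "rows": [
    [[0,0,0],[-0.055,0,0],1],
    [[0,0,0],[-0.055,0,0],1],
    [[0,0,0],[0,-0.04,0],1],
    [[0,0,0],[0,-0.04,0],1],
    [[-6,0,0],[0,-0.03,-0.05],1],
    [[-6,0,0],[0,-0.03,-0.05],1],
    [[-6,0,0],[0,-0.02,-0.05],1],
    [[0,0,0],[0,0,0],1]
  ]
}}

```text
time_s: 1.1
ee_pos: [292.1, -398.6, 362.1]
tcp_rot: [155.2, 90.0, 12.8]
wrist_force: [-1.7, 0.5, -1.2]
grip_width: 91.8
```

```bash
cat > st.py <<'E'
from cell import arm
import numpy as np
from scipy.spatial.transform import Rotation as Ro
s=arm.observe(); R=Ro.from_euler("xyz",s["tcp_rot"],degrees=True).as_matrix(); p=s["ee_pos"]
print(round(s["time_s"],2),"p",p.round(1),"r %.1f polar %.1f"%(np.hypot(p[0],p[1]),np.degrees(np.arctan2(p[1],p[0]))),"yawY %.1f"%np.degrees(np.arctan2(R[1,1],R[0,1])),"tilt",R[2].round(3),"q",s["joint_pos"].round(0),"F",s["wrist_force"].round(1),"T",s["torque"].round(2),"w %.1f"%s["grip_width"])
t=np.array([441,43.3,235.]);print("to target in tool axes",(R.T@(t-p)).round(1))
E
python3 st.py
```

```text
1.1 p [ 292.1 -398.6  362.1] r 494.2 polar -53.8 yawY -52.4 tilt [-1.  0. -0.] q [ 83.   7. -35. 102.   4.  72.  -6.] F [-1.7  0.5 -1.2] T [-0.09  0.02  0.01] w 91.8
to target in tool axes [ 127.2 -259.4 -387.5]
```

Emit:
{"op": "carry_out", "data": {
  "rows": [
    [[-7,0,0],[0,-0.015,-0.055],1],
    [[-7,0,0],[0,-0.012,-0.055],1],
    [[-7,0,0],[0,-0.01,-0.055],1],
    [[0,0,0],[0,0,0],1]
  ]
}}

```text
time_s: 1.6
ee_pos: [383.6, -258.0, 362.0]
tcp_rot: [133.8, 90.0, 12.3]
wrist_force: [-0.4, 0.8, -0.2]
grip_width: 91.9
```

```bash
python3 st.py
```

```text
1.6 p [ 383.6 -258.   362. ] r 462.3 polar -33.9 yawY -31.5 tilt [-1.  0. -0.] q [ 74.   4. -45. 106.   3.  71.  -3.] F [-0.4  0.8 -0.2] T [-0.14 -0.01 -0.02] w 91.9
to target in tool axes [ 127.1 -108.4 -286.9]
```

Emit:
{"op": "carry_out", "data": {
  "rows": [
    [[-7,0,0],[0,-0.005,-0.055],1],
    [[-7,0,0],[0,-0.005,-0.055],1],
    [[-7,0,0],[0,-0.005,-0.055],1],
    [[-7,0,0],[0,-0.005,-0.055],1],
    [[0,0,0],[0,0,0],1]
  ]
}}

```text
time_s: 2.22
ee_pos: [443.1, -48.4, 362.0]
tcp_rot: [107.7, 90.0, 14.1]
wrist_force: [0.8, -1.2, -0.2]
grip_width: 92.0
```

```bash
python3 st.py
```

```text
2.23 p [443.1 -48.4 362. ] r 445.7 polar -6.2 yawY -3.6 tilt [-1.     0.001 -0.   ] q [ 60.   2. -58. 107.   2.  71.  -2.] F [ 0.8 -1.2 -0.2] T [-0.07 -0.05  0.01] w 92.0
to target in tool axes [127.   -7.9 -91.4]
```

Emit:
{"op": "carry_out", "data": {
  "rows": [
    [[-5.8,0,0],[0,-0.002,-0.046],1],
    [[-5.8,0,0],[0,-0.002,-0.045],1],
    [[0,0,0],[0,0,0],1],
    [[0,0,0],[0,0,0],1]
  ]
}}

```text
time_s: 2.72
ee_pos: [440.7, 37.1, 361.6]
tcp_rot: [-27.7, 90.0, -110.3]
wrist_force: [1.0, -0.3, -0.2]
grip_width: 91.4
```

```bash
python3 st.py; python3 - <<'E'
from cell import arm
import cv2
for n in("scene","top"):
    cv2.imwrite(f"pics/{n}1.png",arm.capture(n)[:,:,::-1])
E
```

```text
2.73 p [440.7  37.1 361.6] r 442.3 polar 4.8 yawY 7.4 tilt [-1.    -0.     0.001] q [ 54.   2. -63. 108.   2.  71.  -2.] F [ 1.  -0.3 -0.2] T [-0.07 -0.08  0.03] w 91.4
to target in tool axes [126.6   1.1  -6.2]
```

View pics/scene1.png

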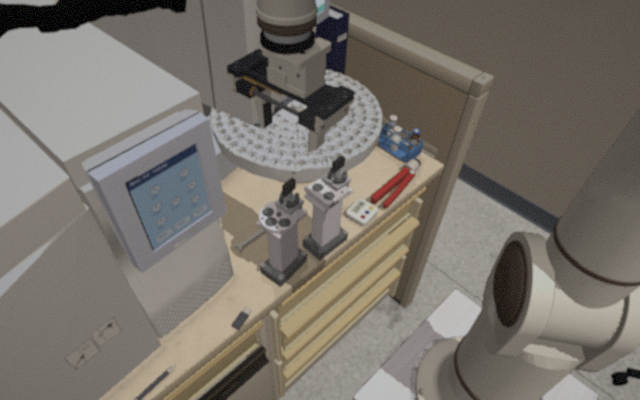

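View pics/top1.png

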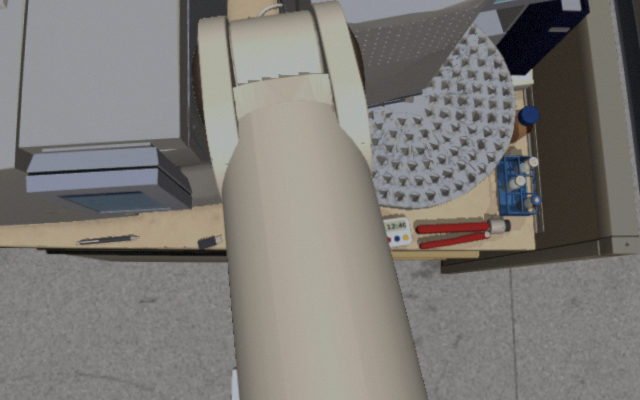

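The gripper is above the left stand with its jaws fore and aft. In the scene view the knobs at (289,187) and (338,165) are untouched, and the arm hides the stands in the top view. Next I descend.

Emit:
{"op": "carry_out", "data": {
  "rows": [
    [[0,0,0],[0.03,0.001,-0.006],1],
    [[0,0,0],[0.03,0,0],1],
    [[0,0,0],[0.03,0,0],1],
    [[0,0,0],[0.012,0,0],1],
    [[0,0,0],[0.012,0,0],1],
    [[0,0,0],[0,0,0],1]
  ]
}}

```text
time_s: 3.58
ee_pos: [440.6, 45.2, 247.5]
tcp_rot: [-117.8, 90.0, 159.8]
wrist_force: [0.7, 0.6, 0.4]
grip_width: 91.9
```

```bash
python3 st.py; cat > look.py <<'E'
import sys,cv2
from cell import arm
im=arm.capture("scene")[:,:,::-1]; cv2.imwrite(f"pics/c{sys.argv[1]}.png",cv2.resize(im[130:260,220:380],None,fx=4.5,fy=4.5,interpolation=cv2.INTER_CUBIC))
E
python3 look.py 1
```

```text
3.58 p [440.6  45.2 247.5] r 442.9 polar 5.9 yawY 7.6 tilt [-1.    -0.001 -0.   ] q [ 47.  13. -62. 117.  14.  58. -15.] F [0.7 0.6 0.4] T [ 0.01 -0.09  0.01] w 91.9
to target in tool axes [12.5  0.1  1.9]
```

View pics/c1.png

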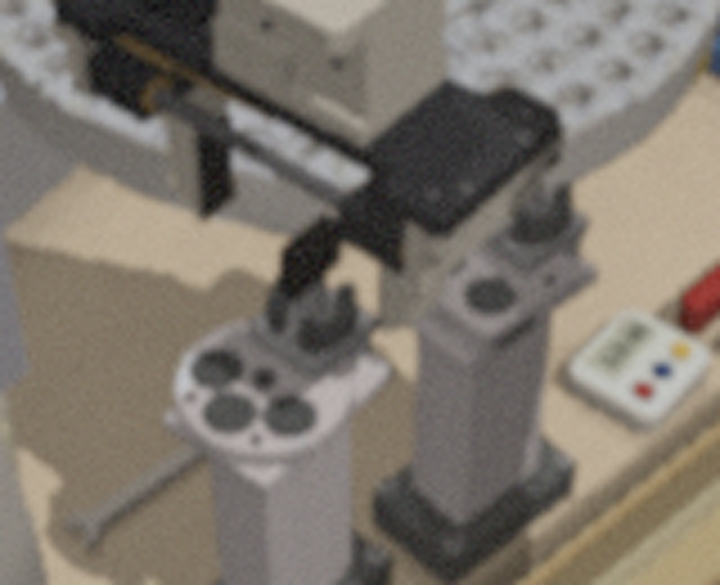

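Emit:
{"op": "carry_out", "data": {
  "rows": [
    [[0,0,0],[0.0125,0,0.002],1],
    [[0,0,0],[0,0,0],0.3],
    [[0,0,0],[0,0,0],0.3],
    [[0,0,0],[0,0,0],0.3],
    [[0,0,0],[0,0,0],0.3],
    [[0,0,0],[0,0,0],0.3]
  ]
}}

```text
time_s: 4.38
ee_pos: [441.0, 43.5, 235.3]
tcp_rot: [52.7, 90.0, -29.6]
wrist_force: [-0.5, 0.4, -0.3]
grip_width: 46.3
```

```bash
python3 st.py; python3 look.py 2
```

```text
4.38 p [441.   43.5 235.3] r 443.1 polar 5.6 yawY 7.7 tilt [-1.  0.  0.] q [ 46.  14. -61. 117.  15.  57. -16.] F [-0.5  0.4 -0.3] T [-0.01 -0.11 -0.  ] w 46.3
to target in tool axes [ 0.3 -0.   0.2]
```

View pics/c2.png

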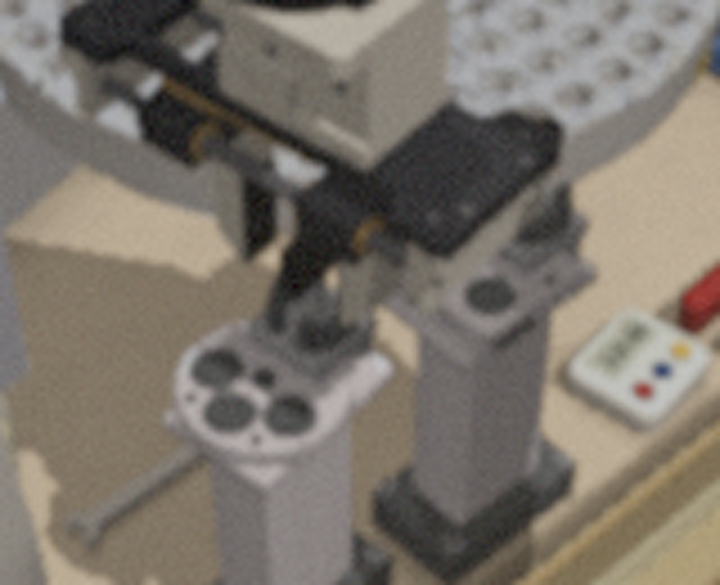

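Emit:
{"op": "carry_out", "data": {
  "rows": [
    [[0,0,0],[0,0,0],0.16],
    [[0,0,0],[0,0,0],0.16],
    [[0,0,0],[0,0,0],0.16],
    [[0,0,0],[0,0,0],0.16]
  ]
}}

```text
time_s: 4.92
ee_pos: [440.1, 43.4, 235.0]
tcp_rot: [-84.9, 89.9, -167.2]
wrist_force: [-3.1, 0.7, 2.6]
grip_width: 14.8
```

```bash
python3 st.py
```

```text
4.92 p [440.1  43.4 235. ] r 442.2 polar 5.6 yawY 7.7 tilt [-1.    -0.002  0.   ] q [ 46.  14. -61. 117.  15.  57. -16.] F [-3.1  0.7  2.6] T [-0.07  0.62  0.03] w 14.8
to target in tool axes [0.  0.9 0.2]
```

Emit:
{"op": "carry_out", "data": {
  "rows": [
    [[0,0,0],[0,-0.002,0],0.16],
    [[0,0,0],[0,0,0],0.16]
  ]
}}

```text
time_s: 5.18
ee_pos: [439.2, 43.2, 235.3]
tcp_rot: [85.6, 89.9, 3.2]
wrist_force: [0.2, -0.3, 0.5]
grip_width: 14.4
```

```bash
python3 st.py
```

```text
5.17 p [439.2  43.2 235.3] r 441.4 polar 5.6 yawY 7.7 tilt [-1.     0.001  0.   ] q [ 46.  14. -62. 118.  15.  56. -15.] F [ 0.2 -0.3  0.5] T [-0.04 -0.08 -0.  ] w 14.4
to target in tool axes [0.3 1.8 0.2]
```

Contact has cleared, so I close fully.

Emit:
{"op": "carry_out", "data": {
  "rows": [
    [[0,0,0],[0,0,0],0],
    [[0,0,0],[0,0,0],0],
    [[0,0,0],[0,0,0],0],
    [[0,0,0],[0,0,0],0]
  ]
}}

```text
time_s: 5.68
ee_pos: [438.6, 43.1, 235.3]
tcp_rot: [-62.4, 89.9, -144.8]
wrist_force: [-3.2, -0.8, 5.5]
grip_width: 11.4
```

```bash
python3 st.py; python3 look.py 3
```

```text
5.67 p [438.6  43.1 235.3] r 440.7 polar 5.6 yawY 7.7 tilt [-1.    -0.001  0.   ] q [ 46.  14. -62. 118.  15.  56. -15.] F [-3.2 -0.8  5.5] T [-0.2   0.76  0.02] w 11.4
to target in tool axes [0.3 2.4 0.1]
```

View pics/c3.png

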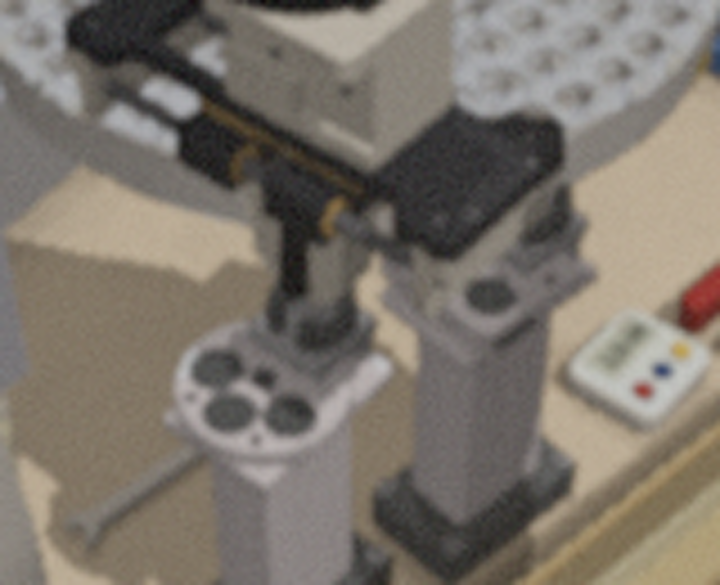

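Emit:
{"op": "carry_out", "data": {
  "rows": [
    [[0,0,0],[-0.004,-0.001,0],0],
    [[0,0,0],[-0.005,0,0],0],
    [[0,0,0],[-0.005,0,0],0],
    [[0,0,0],[-0.004,0,0],0],
    [[0,0,0],[0,0,0],0],
    [[0,0,0],[0,0,0],0]
  ]
}}

```text
time_s: 6.48
ee_pos: [438.1, 43.1, 253.2]
tcp_rot: [89.7, 90.0, 7.3]
wrist_force: [4.0, -0.3, -8.0]
grip_width: 11.7
```

```bash
python3 st.py; python3 look.py 4
```

```text
6.47 p [438.1  43.1 253.2] r 440.3 polar 5.6 yawY 7.7 tilt [-1.     0.001  0.   ] q [ 48.  12. -63. 117.  13.  58. -13.] F [ 4.  -0.3 -8. ] T [ 0.02 -0.96  0.02] w 11.7
to target in tool axes [18.2  2.8  0.2]
```

View pics/c4.png

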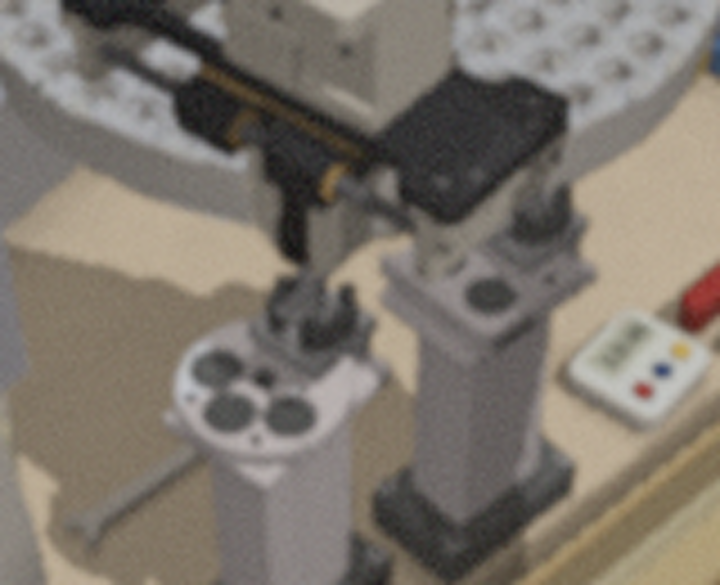

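Emit:
{"op": "carry_out", "data": {
  "rows": [
    [[8,0,0],[0,0,0],0],
    [[8,0,0],[0,0,0],0],
    [[0,0,0],[0,0,0],0]
  ]
}}

```text
time_s: 6.9
ee_pos: [437.8, 43.1, 253.1]
tcp_rot: [-40.8, 90.0, -139.1]
wrist_force: [3.1, -0.4, -7.6]
grip_width: 11.9
```

```bash
python3 st.py
```

```text
6.9 p [437.8  43.1 253.1] r 439.9 polar 5.6 yawY -8.3 tilt [-1. -0.  0.] q [ 45.  11. -60. 117.  11.  58. -28.] F [ 3.1 -0.4 -7.6] T [-0.07 -0.82 -0.04] w 11.9
to target in tool axes [18.1  3.1 -0.7]
```

Emit:
{"op": "carry_out", "data": {
  "rows": [
    [[9,0,0],[0,0,0],0],
    [[9,0,0],[0,0,0],0],
    [[9,0,0],[0,0,0],0],
    [[9,0,0],[0,0,0],0],
    [[8,0,0],[0,0,0],0],
    [[0,0,0],[0,0,0],0],
    [[0,0,0],[0,0,0],0]
  ]
}}

```text
time_s: 7.78
ee_pos: [437.1, 43.4, 252.8]
tcp_rot: [-46.8, 89.9, 171.2]
wrist_force: [-0.5, 1.4, -8.4]
grip_width: 12.1
```

```bash
python3 st.py; python3 look.py 5
```

```text
7.78 p [437.1  43.4 252.8] r 439.2 polar 5.7 yawY -52.1 tilt [-1.    -0.001  0.001] q [ 39.  10. -52. 117.   9.  58. -70.] F [-0.5  1.4 -8.4] T [0.43 0.13 0.02] w 12.1
to target in tool axes [17.8  2.5 -3. ]
```

View pics/c5.png

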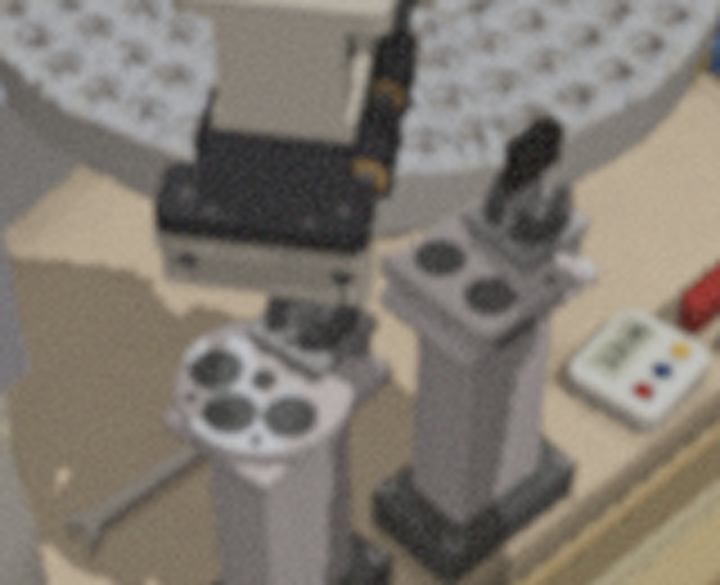

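Twisted about 60°, still carrying 8 N, and the slide's knob is still down. Now I lower it.

Emit:
{"op": "carry_out", "data": {
  "rows": [
    [[0,0,0],[0.002,0,0],0],
    [[0,0,0],[0.002,0,0],0],
    [[0,0,0],[0.002,0,0],0],
    [[0,0,0],[0,0,0],0],
    [[0,0,0],[0,0,0],0]
  ]
}}

```text
time_s: 8.45
ee_pos: [437.3, 43.4, 247.0]
tcp_rot: [-46.9, 89.9, 170.7]
wrist_force: [-4.5, 3.2, -7.9]
grip_width: 11.6
```

Emit:
{"op": "carry_out", "data": {
  "rows": [
    [[0,0,0],[0.001,0,0],0],
    [[0,0,0],[0,0,0],0],
    [[0,0,0],[0,0,0],0]
  ]
}}

```text
time_s: 8.82
ee_pos: [437.3, 43.3, 246.3]
tcp_rot: [-36.2, 89.9, -178.5]
wrist_force: [-5.8, 3.6, -4.1]
grip_width: 11.8
```

```bash
python3 st.py
```

```text
8.82 p [437.3  43.3 246.3] r 439.4 polar 5.7 yawY -52.3 tilt [-1.    -0.001  0.001] q [ 39.  10. -52. 117.  10.  57. -70.] F [-5.8  3.6 -4.1] T [0.76 1.28 0.04] w 11.8
to target in tool axes [11.3  2.3 -2.9]
```

Emit:
{"op": "carry_out", "data": {
  "rows": [
    [[0,0,0],[0.001,0,0],0],
    [[0,0,0],[0,0,0],0],
    [[0,0,0],[0,0,0],0]
  ]
}}

```text
time_s: 9.2
ee_pos: [437.4, 43.4, 246.1]
tcp_rot: [-10.5, 89.9, -152.8]
wrist_force: [-9.3, 3.1, 5.3]
grip_width: 11.7
```

```bash
python3 st.py
```

```text
9.2 p [437.4  43.4 246.1] r 439.5 polar 5.7 yawY -52.3 tilt [-1.    -0.     0.002] q [ 39.  10. -52. 117.  10.  57. -71.] F [-9.3  3.1  5.3] T [0.68 2.06 0.02] w 11.7
to target in tool axes [11.1  2.3 -2.8]
```

Seated: it bottoms at about 10.8 mm of lift and now pushes back up. I relieve the load and open.

Emit:
{"op": "carry_out", "data": {
  "rows": [
    [[0,0,0],[-0.0005,0,0],0],
    [[0,0,0],[0,0,0],0.16],
    [[0,0,0],[0,0,0],0.3],
    [[0,0,0],[0,0,0],0.5],
    [[0,0,0],[0,0,0],0.5],
    [[0,0,0],[0,0,0],0.5]
  ]
}}

```text
time_s: 9.95
ee_pos: [438.3, 43.0, 245.9]
tcp_rot: [138.1, 90.0, -4.2]
wrist_force: [-0.5, 0.1, -0.1]
grip_width: 45.5
```

```bash
python3 st.py; python3 look.py 6
```

```text
9.95 p [438.3  43.  245.9] r 440.4 polar 5.6 yawY -52.3 tilt [-1.     0.001 -0.001] q [ 39.  10. -52. 117.  10.  57. -71.] F [-0.5  0.1 -0.1] T [-0.07  0.02  0.02] w 45.5
to target in tool axes [10.9  1.4 -2.3]
```

View pics/c6.png

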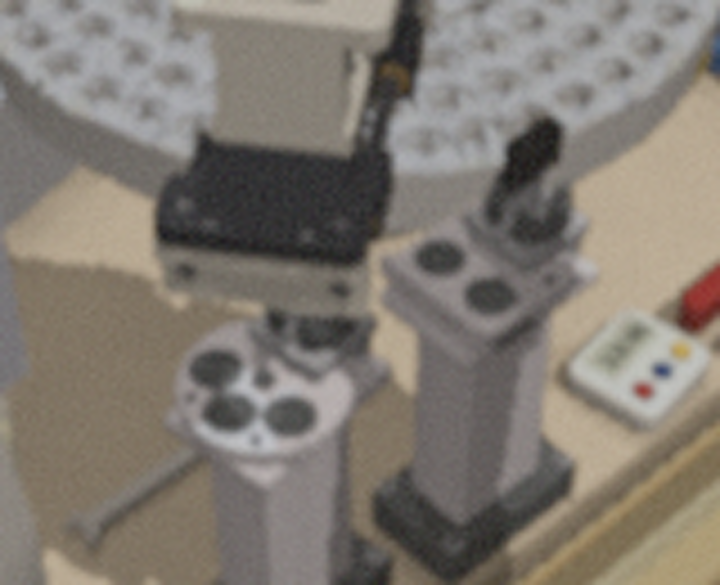

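Released with about zero force. I retreat straight up and look.

Emit:
{"op": "carry_out", "data": {
  "rows": [
    [[0,0,0],[-0.015,0,0],0.5],
    [[0,0,0],[-0.03,0,0],0.5],
    [[0,0,0],[-0.04,0,0],0.5],
    [[0,0,0],[-0.04,0,0],0.5],
    [[0,0,0],[0,0,0],0.5]
  ]
}}

```text
time_s: 10.62
ee_pos: [439.9, 43.7, 374.6]
tcp_rot: [131.8, 89.6, -10.5]
wrist_force: [-0.4, -0.2, 0.1]
grip_width: 46.3
```

```bash
python3 st.py; python3 look.py 7
```

```text
10.62 p [439.9  43.7 374.6] r 442.1 polar 5.7 yawY -52.3 tilt [-1.     0.005 -0.005] q [ 44.   0. -53. 107.   0.  72. -61.] F [-0.4 -0.2  0.1] T [ 0.    0.03 -0.04] w 46.3
to target in tool axes [1.396e+02 2.000e-01 1.000e-01]
```

View pics/c7.png

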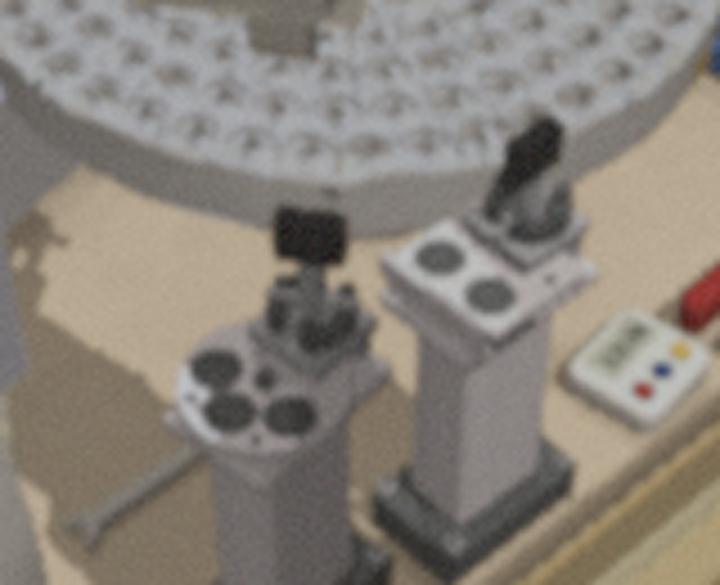

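The dial knob stands raised and twisted at crop (310,237), with its stem visible. The slide's knob at (530,150) is unchanged. The knob has risen about 5 px, or about 10 mm, and the gripper is clear. I hand the job in.

Emit:
{"op": "carry_out", "data": {
  "rows": [
    [[0,0,0],[0,0,0],0.5],
    [[0,0,0],[0,0,0],0.5],
    [[0,0,0],[0,0,0],0.5],
    [[0,0,0],[0,0,0],0.5]
  ]
}}

```text
time_s: 11.18
ee_pos: [437.8, 43.1, 370.4]
tcp_rot: [-62.7, 90.0, 155.0]
wrist_force: [-0.5, -0.5, -0.4]
grip_width: 45.7
```

```bash
python3 -c "
from cell import arm
print(arm.job_done())"
```

```text
the job is handed in; nothing more can be done
None
```

The turntable's plunger (left stand) is parked in a rest notch, and I handed the job in at about 11.2 s. I gripped the bar knob across its width, lifted it 18 mm, twisted it 60° clockwise, lowered it until it seated, let go and backed straight up.

**Last checks:**
- **Seating:** it seated at about 10.8 mm of lift. This comes from the tool height, and the wrist force there went from 8 N of spring pull to a 5 N push back.
- **After release:** the last picture shows the knob still raised by about 10 mm and twisted. The gripper is clear, with wrist force near zero.
- **Slide:** its knob looks unchanged in the pictures.

**What disagreed:**
- **Knob height:** estimates ranged from 218 to 225 mm. I used 219 mm and the grip held.
- **Bar angle:** estimates ranged from 8° to 20°. I used 8° and the grip held.
- **Knob position:** the knob was about 2 mm nearer the robot than measured. I corrected for that from the contact force before closing fully.

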